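# Pin the wheel-nest arm into the bench receiver

## Robot

A 6-joint arm with a two-finger parallel gripper is mounted at the origin on a cart in front of the work surface, level with it; the furniture and walls round the work are solid. World frame = base frame: x ahead of the robot, y to its left, z up, the work surface at z = 0. Lengths are in m, angles in degrees, forces in N, time in s.
With the tool pointing down it reaches from about 0.4 to 0.925 m from the base axis. Payload 12.5 kg.
Tool frame: the origin (TCP) lies midway between the tips of the shut fingers; the grasp point (between the pads) lies grip_depth behind it (grip_depth is the distance from the TCP to the grasp point, in m); z points along the fingers, y is the line along which they close (so a half turn about z gives the same grasp; the last joint's range is limited). The gripper opens to 95 mm and grips with 3 to 60 N. Pads are 20 mm wide; open, the fingers measure 119 mm over their backs; the gripper's body (75 mm by 180 mm) begins 59 mm behind the grasp point.
Start: joints at [-78.816, 28.126, 89.318, -0, 62.55, -6.05], TCP at [0.185, -0.597, 0.215] pointing down, gripper open.
Joint ranges: [-177.58, 177.58], [-47.91, 125.51], [2.72, 160], [-65.01, 245.01], [3.68, 167.84], [-153.87, 153.87]. Speed limits (degrees/s): [127.2, 127.2, 159.86, 180, 180, 180].

## Interface

Orientations are given as [roll, pitch, yaw] about the fixed x, y, z axes, in that order (R = Rz(yaw) Ry(pitch) Rx(roll)).
In Python, from bench import sense, get_image, calibration, close_job, grip_depth gives the robot as it stands.
- The arm moves only by the tool servo_tool, never from a script. Its arguments are lists of equal length, an entry for each row: "gripper": the opening, from 0 (shut) to 1 (fully open); "xyz": the shift along the tool's x, y, z normalised to -1 to 1, where 1 is 0.03 m, a list of three; "rotation": the turn, a rotation vector about the tool's x, y, z normalised to -1 to 1, where 1 is 360 degrees, a list of three. In form: {"gripper": [gripper, ...], "xyz": [[x, y, z], ...], "rotation": [[wx, wy, wz], ...]}. A call has 1 to 5 rows; each row shifts and turns the commanded pose from where the row before left it, along the tool's axes as they then stand; what a row does not reach is not made up. A row lasts 1/10 s, in which the tool goes at most 50 mm and 8.59 degrees, less where a joint would pass 70% of its speed; a pose out of reach is approached as far as the arm can. A call with a number of a shift or a turn outside -1 to 1 is refused whole. A call with a gripper value outside its range is refused whole. The fingers move at their own pace and stop on an object; "newtons" is the grip in N (left out, the last holds). Time passes only in rows, so rows that do not move let the fingers close. It gives the time, the measured TCP pose, the force, the opening and the grip force at its end, in the units of the state.
- sense(): the state, without advancing time (a new reading comes with each control period).
- get_image(name): name is "scene" or "top"; returns the picture (420x560x3 uint8, blue, green, red); there is no depth.
- calibration(name): a dict with "mtx" (3x3 intrinsics, pixels), "extrinsics" (4x4, takes a point from camera to world coordinates). Camera axes: x right, y up, looking along -z (the intrinsics and any distortion apply to the point x, -y, -z); pixel columns grow to the right and rows downward; lengths in m; the calibration is good to about 2 mm. A picture is of the moment at which its call begins. calibration takes no time and is no camera call.
- close_job(): hands the job in; it is judged then, once.
The state is a dict: "clock": time; "qpos": joint angles; "dq": joint speeds; "tau": joint torques, N m; "position": TCP position; "eef_rot": TCP orientation; "wrist_force": force on the tool from outside, world axes, zero at the start; "torque": the same for the moment, N m; "opening": finger opening in m; "grasp_force": force on a finger pad.
Only numpy, scipy, OpenCV 4.12 (cv2) and the standard library are available. Lean on these libraries where they do the work, as an engineer would, in place of code of your own. Each camera call takes 0.05 s, during which the arm holds its last target. There are 200 camera calls.

## Task

Fit the tool arm with the round nest into the bench receiver, at its middle reach, ready for the next compressor wheel: pull the spring plunger's knob up and turn it so that the pin stays back by itself, then slide the arm nose first into the square sleeve until its middle hole lies under the pin. Finally turn the knob back so that the pin drops fully into the middle hole, and leave the fork arm and everything else on the bench where it is.

Things in the scene. Friction and masses are not known exactly. Their poses are not given: they have to be found in the camera images.
- receiver: bench receiver, fixed: grey base plate 150x100x10 mm with a dark steel square sleeve on it, bore 27x27 mm, open at both ends, bore floor 30 mm and outside top 61 mm above the bench. Origin: on the bench below the pin's axis; +x points along the sleeve out of its mouth, z up. Rear end at x = -45 mm. A seated arm has the same axes and its origin at (0, 0, 30 mm).
- mouth (a point): centre of the sleeve's mouth, 60 mm out (+x) from the receiver's origin and 43.5 mm above the bench; from here a bell mouth flares about 3 mm wider on each side, ending 10 mm further out. The arm's 25 mm tube has 1 mm play on each side in the sleeve. The base plate ends 3 mm outside the mouth
- knob_grip (a point): grip point of the plunger: middle of its black knurled round knob (28 mm across, reaching 12 mm below and 11 mm above this point), on a vertical axis over the sleeve; it rises with the pin: 91 mm above the bench with the pin out, 103 mm when locked back. Under it a slotted steel guide 23 mm wide; a rib on top of the knob shows the direction of its cross pin
- plunger (a joint): height of the pin in m: 0 = fully out (down), tip 8 mm below the top face of a tube in the sleeve; 0.008 = resting on a tube beside a hole; 0.0115 = locked back on its rest, 4 mm clear of the tube; 0.016 = end stop. Its spring pushes down with 6.6 N at 0 and 11 N at 0.015. The pin is 8 mm thick with a tapered tip and blocks the sleeve when down
- pull_knob (a joint): turn of the knob in rad, counter-clockwise seen from above: 0 = cross pin along the sleeve in its deep slot, pin free to drop; 1.57 = end stop. The slot bars turning below a lift of 0.0135 m; lifted to 0.015 m, turned past 1.35 rad and lowered, the cross pin settles 0.0115 m up in a 1.5 mm deep rest and stays. To release: lift 3 mm, turn back to 0, let go
- nest_arm: tool arm with the ROUND nest, loose, bare steel, 0.72 to 0.92 kg, lies flat, 25 mm high: square tube 25x25 mm with a black nose plug at one end and a ring welded to the other. Origin: underside, below the middle one of three 11 mm holes 20 mm apart in the top face; x runs along the tube to the ring. Nose tip x = -97 mm, ring meets tube at x = +82 mm, balance point x = +33 mm
- nest_arm_middle_hole (a point): mouth of the middle pin hole in the top face of the nest arm's tube, 25 mm above the arm's origin
- nest (a point): centre of the nest's top face, at x = +112 mm, z = 25 mm in the arm's frame; the ring is 64 mm across, bore 50 mm, 25 mm high. With the middle hole under the pin only 22 mm of tube stays outside the mouth, too little for fingers, and the arm is too heavy to be carried level by the ring alone: start it in the sleeve by the tube, let it rest there, then take it again by the ring
- fork_arm: the other tool arm, NOT wanted: same tube, but with a two-pronged square fork (64 mm wide) instead of the ring; same frame; lies beside, in either of the two places
- rotor: turbine wheel with shaft, 60 mm across, 157 mm tall, standing upright at the back, bystander
- seal_plate: flat round steel seal plate, 66 mm across, 10 mm high, bystander
- wrench: combination wrench 186 mm long, 8 mm high, lying at the back, bystander
- hex_key: hex key 122x42x6 mm, lying flat, bystander
- dial: dial gauge lying on its back, case 56 mm across, 18 mm high, bystander

How it is judged:
By the outcome, as a careful person would: the job done as asked, in the order asked, and still so for the second after the job is handed in, with the robot touching nothing.
It also fails if it takes over 72 s, if anything falls off the work surface, if the arm or the gripper's body presses on something with over 40 N, if the wrist force passes 120 N, or if a joint passes its speed limit or range.

## Working session

There is one attempt and no reset: what is moved stays moved. The work goes in short steps, Python scripts to look and compute and a tool call to move; the robot and the scene stay as the last step left them, time stands still between calls to the robot, and variables do not carry over. Pictures are saved under pics/ and viewed, at most 10 in all, crops included, and the job is handed in when it is done.

Besides the shell and the picture viewer there is one more tool, called after ">>>" as a command line: name --argument value ..., lists and objects as JSON in quotes. servo_tool: Moves the arm, as the interface text tells. Its arguments: {"type":"object","properties":{"gripper":{"type":"array","items":{"type":"number"}},"xyz":{"type":"array","items":{"type":"array","items":{"type":"number"}}},"rotation":{"type":"array","items":{"type":"array","items":{"type":"number"}}},"newtons":{"type":"number"}},"required":["gripper","xyz","rotation"]}

```bash
mkdir -p pics; ls
python3 - <<'E'
from bench import *
import cv2
print(grip_depth); print(sense())
for n in("scene","top"):
    cv2.imwrite(f"pics/{n}0.png",get_image(n)); c=calibration(n); print(c)
E
```

```text
pics
0.0188
{'clock': 0.0, 'qpos': array([-7.88142270e+01,  2.81635204e+01,  8.93498989e+01,  1.14827122e-04,
        6.25479094e+01, -6.05160089e+00]), 'dq': array([ 0.00232759, -0.13745954,  0.04003214,  0.02361283, -0.07344893,
       -0.05693354]), 'tau': array([ 4.31443568e-04, -6.12628484e+01, -2.58177316e+01,  6.92570396e-02,
        4.82808065e-02, -1.60431714e-04]), 'position': array([ 0.18517101, -0.59669284,  0.2140699 ]), 'eef_rot': array([-1.79939024e+02, -6.56679291e-03,  1.72373174e+01]), 'wrist_force': array([-0.5360216 ,  1.72428422,  0.24073862]), 'torque': array([ 0.05756937, -0.02336525,  0.00045219]), 'grasp_force': 0.0, 'opening': 0.09523855555498291}
{'mtx': array([[484.67357479,   0.        , 274.57093208],
       [  0.        , 484.67357479, 207.80181928],
       [  0.        ,   0.        ,   1.        ]]), 'extrinsics': array([[-0.87797332,  0.3458965 , -0.33093575,  0.1105182 ],
       [-0.47852103, -0.61473787,  0.62698881,  0.94700007],
       [ 0.0134345 ,  0.70883916,  0.7052422 ,  1.14692754],
       [ 0.        ,  0.        ,  0.        ,  1.        ]])}
{'mtx': array([[439.16610797,   0.        , 276.494044  ],
       [  0.        , 439.16610797, 208.57511325],
       [  0.        ,   0.        ,   1.        ]]), 'extrinsics': array([[ 0.00231285,  0.99656243, -0.0828129 ,  0.52074634],
       [-0.99995957,  0.00302439,  0.00846775, -0.00325295],
       [ 0.0086891 ,  0.08278996,  0.99652914,  1.13278389],
       [ 0.        ,  0.        ,  0.        ,  1.        ]])}
```

View pics/top0.png

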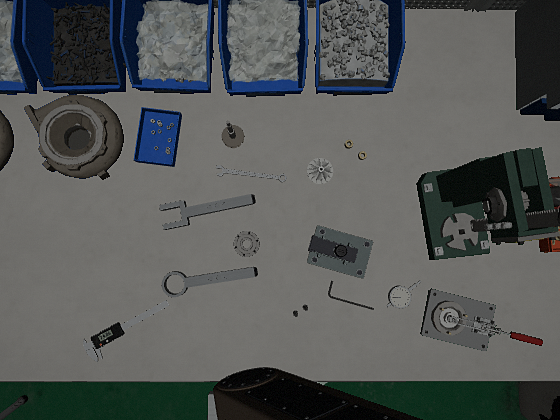

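View pics/scene0.png

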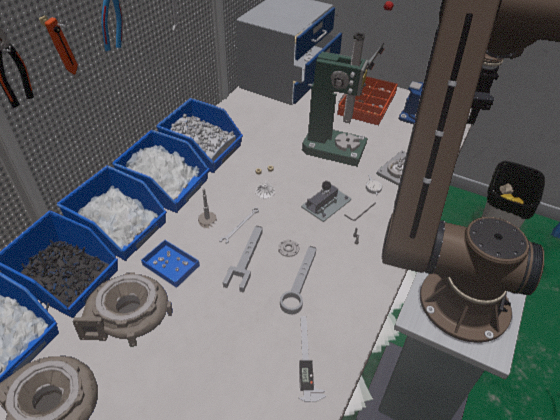

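Top view: the nest arm's ring is at about (174,284) and its nose at (257,271). The receiver is at about (340,250) and the fork arm at (170-255, 215-200). I'll enlarge both for pixel detail.

Run:
```python
import cv2,numpy as np
im=cv2.imread("pics/top0.png")
a=cv2.resize(im[215:285,300:380],None,fx=7,fy=7,interpolation=cv2.INTER_CUBIC)
b=cv2.resize(im[255:305,155:265],None,fx=7,fy=7,interpolation=cv2.INTER_CUBIC)
W=np.zeros((600,800,3),np.uint8)
a=a[:,:]; W[:245,:385]=cv2.resize(b,(385,245))[:245] if 0 else 0
b=cv2.resize(im[255:305,155:265],(770,350),interpolation=cv2.INTER_CUBIC)
cv2.imwrite("pics/b.png",b)
s=cv2.imread("pics/scene0.png")
sa=cv2.resize(s[170:225,295:355],None,fx=6,fy=6,interpolation=cv2.INTER_CUBIC)
A=cv2.resize(im[220:282,302:378],None,fx=5.75,fy=5.75,interpolation=cv2.INTER_CUBIC)
W[:A.shape[0],:A.shape[1]]=A; W[:sa.shape[0],440:800]=sa
cv2.imwrite("pics/a.png",W)
```

```text
(no output)
```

View pics/a.png

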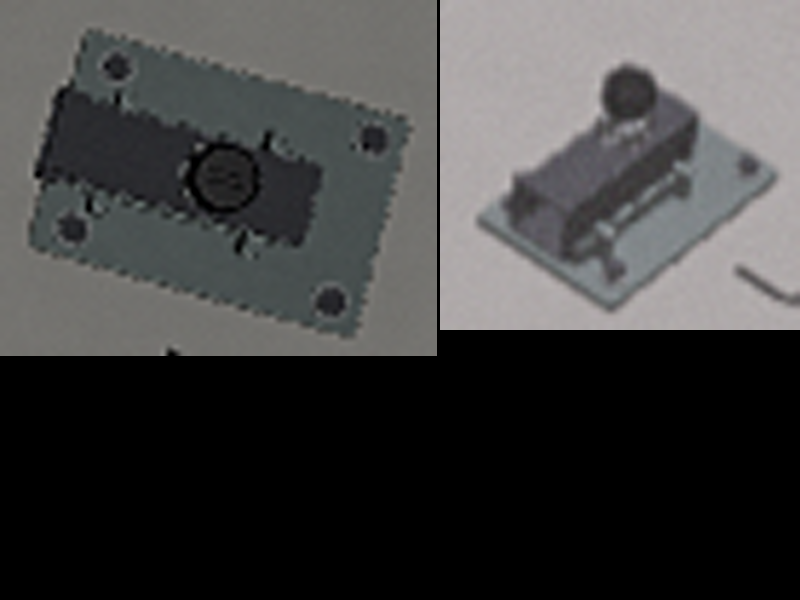

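View pics/b.png

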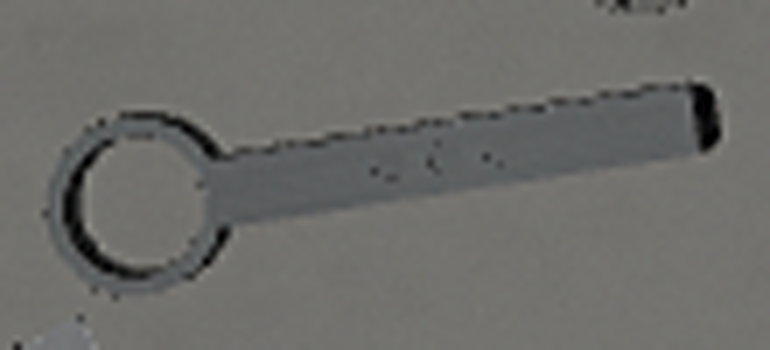

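Receiver crop: the mouth is at the left end and the knob at about (223,178), with its rib along the sleeve. Arm crop: ring centre (137,203), middle hole (433,163), nose (712,118).

```bash
cat > h.py <<'E'
import numpy as np,cv2
from bench import *
from scipy.spatial.transform import Rotation as R
def w(u,v,z,n="top"):
    c=calibration(n);K=c["mtx"];E=c["extrinsics"]
    d=E[:3,:3]@np.array([(u-K[0,2])/K[0,0],-(v-K[1,2])/K[1,1],-1]);o=E[:3,3]
    return o+d*(z-o[2])/d[2]
def pix(p,n="top"):
    c=calibration(n);q=np.linalg.inv(c["extrinsics"])@np.r_[p,1];K=c["mtx"]
    return np.array([K[0,2]+K[0,0]*q[0]/-q[2],K[1,2]+K[1,1]*q[1]/q[2]])
def st():
    s=sense();print(s["clock"],s["position"].round(4),s["eef_rot"].round(2),"F",s["wrist_force"].round(1),"op",round(s["opening"],4),round(s["grasp_force"],1));return s
def goal(p,yaw,s=None):
    "shift in tool axes (mm) and yaw diff for grasp-TCP p"
    s=s or sense();r=R.from_euler("xyz",s["eef_rot"],degrees=True);d=r.inv().apply(np.array(p)-s["position"])
    print("d norm",(d/.03).round(3),"rotvec/360",((r.inv()*R.from_euler("xyz",[180,0,yaw],degrees=True)).as_rotvec(degrees=True)/360).round(4))
E
python3 - <<'E'
from h import *
f=lambda u,v,z,o,s:w((u+.5)/s-.5+o[0],(v+.5)/s-.5+o[1],z)
o=(302,220);s=5.75
P=[f(*c,.010,o,s) for c in((85,30),(410,115),(357,335),(32,248))]
for p in P: print(p)
c=sum(P)/4; ax=(P[0]-P[1]+P[3]-P[2])/2; side=(P[0]-P[3]+P[1]-P[2])/2
print("centre",c,np.linalg.norm(ax),np.linalg.norm(side),np.degrees(np.arctan2(ax[1],ax[0])),np.degrees(np.arctan2(side[1],side[0])))
ax/=np.linalg.norm(ax);print("origin",c+ax*.012)
print("knob",f(223,178,.102,o,s), f(223,178,.091,o,s))
m=[f(*q,.061,o,s) for q in((60,88),(38,178))];print("mouth",sum(m)/2,"pin from it",sum(m)/2-ax*.07)
o=(155,255);s=7
r=f(137,203,.025,o,s);h=f(433,163,.025,o,s);n=f(707,118,.025,o,s)
print("ring",r,"hole",h,"nose",n)
d=r-n;print(np.linalg.norm(r-h),np.linalg.norm(d),np.degrees(np.arctan2(d[1],d[0])))
E
```

```text
[ 0.57267599 -0.11496269  0.01      ]
[ 0.53527737 -0.25932219  0.01      ]
[ 0.43839471 -0.23435619  0.01      ]
[ 0.47623566 -0.09101933  0.01      ]
centre [ 0.50564593 -0.1749151   0.01      ] 0.14868607045521237 0.09970694609850737 75.3440138408877 -14.1975262173352
origin [ 0.50868211 -0.16330555  0.01      ]
knob [ 0.50832779 -0.16169458  0.102     ] [ 0.50819526 -0.16338538  0.091     ]
mouth [ 0.52667103 -0.09441118  0.061     ] pin from it [ 0.50895999 -0.16213355  0.061     ]
ring [0.42458279 0.24185105 0.025     ] hole [0.43885618 0.13683545 0.025     ] nose [0.45494061 0.03928766 0.025     ]
0.10598115680897363 0.20482559627397304 98.52338033439864
```

Run:
```python
from h import *
goal([.5085,-.1625,.16],17.24)
```

```text
d norm [ 14.583 -10.629   1.816] rotvec/360 [-0.0002 -0.     -0.    ]
```

>>> servo_tool --gripper '[0.7,0.7,0.7,0.7,0.7]' --xyz '[[0.9,-0.66,0],[0.9,-0.66,0],[0.9,-0.66,0],[0.9,-0.66,0],[0.9,-0.66,0]]' --rotation '[[0,0,0],[0,0,0],[0,0,0],[0,0,0],[0,0,0]]'

```text
clock: 0.6
position: [0.2854, -0.4611, 0.2144]
eef_rot: [-180.0, 0.0, 17.2]
wrist_force: [0.7, -0.1, -0.2]
opening: 0.0672
grasp_force: 0.0
```

>>> servo_tool --gripper '[0.7,0.7,0.7,0.7,0.7]' --xyz '[[0.9,-0.66,0],[0.9,-0.66,0],[0.9,-0.66,0],[0.9,-0.66,0],[0.9,-0.66,0]]' --rotation '[[0,0,0],[0,0,0],[0,0,0],[0,0,0],[0,0,0]]'

```text
clock: 1.1
position: [0.385, -0.3266, 0.2145]
eef_rot: [-180.0, 0.0, 17.2]
wrist_force: [0.6, -0.6, -0.4]
opening: 0.0665
grasp_force: 0.0
```

>>> servo_tool --gripper '[0.7,0.7,0.7,0.7,0.7]' --xyz '[[0.9,-0.66,0.3],[0.9,-0.66,0.3],[0.9,-0.66,0.4],[0.9,-0.66,0.4],[0.9,-0.66,0.4]]' --rotation '[[0,0,0],[0,0,0],[0,0,0],[0,0,0],[0,0,0]]'

```text
clock: 1.6
position: [0.4846, -0.192, 0.16]
eef_rot: [-180.0, 0.0, 17.2]
wrist_force: [-0.6, -0.1, 0.4]
opening: 0.0667
grasp_force: 0.0
```

Run:
```python
from h import *
goal([.5085,-.1625,.076],17.24)
```

```text
d norm [ 1.053 -0.704  2.801] rotvec/360 [-0.  0. -0.]
```

>>> servo_tool --gripper '[0.7,0.7,0.7,0.7,0.6]' --xyz '[[0.6,-0.4,0],[0.453,-0.304,0.2],[0,0,0.8],[0,0,0.9],[0,0,0.9]]' --rotation '[[0,0,0],[0,0,0],[0,0,0],[0,0,0],[0,0,0]]'

```text
clock: 2.1
position: [0.508, -0.1635, 0.0757]
eef_rot: [180.0, -0.0, 17.3]
wrist_force: [0.2, -0.2, 0.4]
opening: 0.0627
grasp_force: 0.0
```

>>> servo_tool --gripper '[0.3,0.15,0.15,0.15,0.15]' --xyz '[[0,0,0],[0,0,0],[0,0,0],[0,0,0],[0,0,0]]' --rotation '[[0,0,0],[0,0,0],[0,0,0],[0,0,0],[0,0,0]]' --newtons 10

```text
clock: 2.6
position: [0.5081, -0.1634, 0.0778]
eef_rot: [180.0, -0.1, 17.2]
wrist_force: [-1.2, 3.4, 8.3]
opening: 0.0275
grasp_force: 10.0
```

Run:
```python
from h import *
a=get_image("top");b=get_image("scene")
st()
im=np.hstack([cv2.resize(x,(400,400),interpolation=cv2.INTER_CUBIC) for x in(a[200:300,290:390],b[150:250,280:380])])
cv2.imwrite("pics/c.png",im)
```

```text
2.7 [ 0.5081 -0.1634  0.0778] [ 1.7998e+02 -6.0000e-02  1.7220e+01] F [-1.1  4.7  7. ] op 0.0274 10.0
```

View pics/c.png

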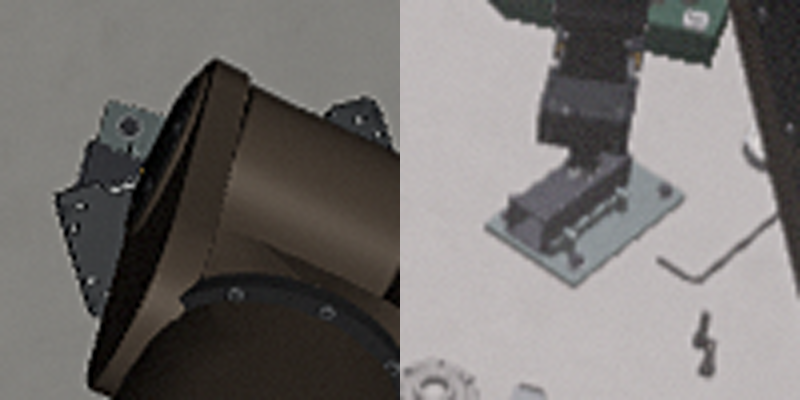

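The gripper is on the knob with an opening of 27.4 mm, matching the 28 mm knob. Now a firmer grip and lift.

>>> servo_tool --gripper '[0.1,0.1,0.1,0.1,0.1]' --xyz '[[0,0,0],[0,0,0],[0,0,-0.2],[0,0,-0.2],[0,0,-0.1]]' --rotation '[[0,0,0],[0,0,0],[0,0,0],[0,0,0],[0,0,0]]' --newtons 45

```text
clock: 3.2
position: [0.5078, -0.1635, 0.092]
eef_rot: [-180.0, 0.0, 17.2]
wrist_force: [2.5, 2.7, -12.7]
opening: 0.0272
grasp_force: 45.0
```

>>> servo_tool --gripper '[0.1,0.1]' --xyz '[[0,0,0],[0,0,0]]' --rotation '[[0,0,0],[0,0,0]]'

```text
clock: 3.4
position: [0.5078, -0.1635, 0.0915]
eef_rot: [-180.0, 0.0, 17.2]
wrist_force: [3.5, 3.6, -11.5]
opening: 0.0269
grasp_force: 45.0
```

>>> servo_tool --gripper '[0.1,0.1,0.1,0.1,0.1]' --xyz '[[0,0,-0.05],[0,0,0],[0,0,0],[0,0,0],[0,0,0]]' --rotation '[[0,0,0],[0,0,0],[0,0,-0.01],[0,0,-0.02],[0,0,-0.02]]'

```text
clock: 3.9
position: [0.5079, -0.1636, 0.0928]
eef_rot: [-180.0, 0.0, 35.5]
wrist_force: [3.6, 4.4, -11.7]
opening: 0.027
grasp_force: 45.0
```

>>> servo_tool --gripper '[0.1,0.1,0.1,0.1,0.1]' --xyz '[[0,0,0],[0,0,0],[0,0,0],[0,0,0],[0,0,0]]' --rotation '[[0,0,-0.022],[0,0,-0.022],[0,0,-0.022],[0,0,-0.022],[0,0,-0.022]]'

```text
clock: 4.4
position: [0.5083, -0.1637, 0.0929]
eef_rot: [180.0, -0.0, 75.1]
wrist_force: [4.6, 4.2, -12.8]
opening: 0.027
grasp_force: 45.0
```

>>> servo_tool --gripper '[0.1,0.1,0.1,0.1,0.1]' --xyz '[[0,0,0],[0,0,0],[0,0,0],[0,0,0],[0,0,0]]' --rotation '[[0,0,-0.022],[0,0,-0.022],[0,0,-0.022],[0,0,-0.022],[0,0,0]]'

```text
clock: 4.9
position: [0.5085, -0.1636, 0.093]
eef_rot: [179.9, 0.0, 106.8]
wrist_force: [6.3, 5.2, -11.7]
opening: 0.027
grasp_force: 45.0
```

Run:
```python
from h import *
s=st();print(s["torque"],s["qpos"])
```

```text
4.9 [ 0.5085 -0.1636  0.093 ] [1.7993e+02 1.0000e-02 1.0677e+02] F [  6.3   5.2 -11.7] op 0.027 45.0
[ 1.01675798 -1.50876306  0.00920787] [-2.49361889e+01  3.00983373e+01  1.09168371e+02  5.83851645e-02
  4.06728840e+01 -4.17475641e+01]
```

>>> servo_tool --gripper '[0.1,0.1,0.1,0.1]' --xyz '[[0,0,0.05],[0,0,0.05],[0,0,0.1],[0,0,0]]' --rotation '[[0,0,0],[0,0,0],[0,0,0],[0,0,0]]'

```text
clock: 5.3
position: [0.5088, -0.1638, 0.089]
eef_rot: [179.9, 0.1, 106.5]
wrist_force: [-1.3, 7.4, 16.0]
opening: 0.0268
grasp_force: 45.0
```

Settled on the rest at +11.2 mm. Releasing and rising.

>>> servo_tool --gripper '[0.3,0.6,0.6,0.6,0.6]' --xyz '[[0,0,0],[0,0,0],[0,0,-0.5],[0,0,-1],[0,0,-1]]' --rotation '[[0,0,0],[0,0,0],[0,0,0],[0,0,0],[0,0,0]]'

```text
clock: 5.8
position: [0.5077, -0.164, 0.1629]
eef_rot: [-179.9, -0.0, 106.5]
wrist_force: [0.4, 0.1, 0.3]
opening: 0.0542
grasp_force: 0.0
```

Run:
```python
from h import *
im=cv2.imread("pics/top0.png")
g=im.astype(int)
# tube/ring mask: bluish vs brownish bench
m=((g[...,0]-g[...,2])>2).astype(np.uint8); sub=m[255:305,155:265]
n,l,stt,c=cv2.connectedComponentsWithStats(sub)
k=1+stt[1:,4].argmax();print(stt[k])
ys,xs=np.where(l==k);xs=xs+155;ys=ys+255
pts=np.array([w(x,y,.025)[:2] for x,y in zip(xs,ys)])
t=pts[(xs>192)&(xs<250)]
vx,vy,x0,y0=cv2.fitLine(t.astype(np.float32),cv2.DIST_L2,0,.01,.01).ravel()
print("tube yaw",np.degrees(np.arctan2(vy,vx)),x0,y0,"n",len(t))
a=np.array([vx,vy])*np.sign(vy)
s=(pts-[x0,y0])@a; d=(pts-[x0,y0])@np.array([-a[1],a[0]])
print("along",s.min(),s.max(),"tube lateral",np.percentile(d[(xs>192)&(xs<250)],[2,98]),"ring lateral",d[s>.08].min(),d[s>.08].max())
for e in(s.max()-.144,): print("origin from ring end",np.array([x0,y0])+a*e)
print("fork",w(255,199,.025),w(163,212,.025),w(165,230,.025)); print("seal",w(246,243,.01))
s=st();goal([.435,.17,.2],98.5)
```

```text
[  7  12  93  30 707]
tube yaw -81.201065 0.44203335 0.124748245 n 471
along -0.08132054222135261 0.14931799294311968 tube lateral [-0.01152535  0.01143797] ring lateral -0.030187617303205575 0.030330269628138114
origin from ring end [0.44121987 0.13000365]
fork [0.63699353 0.04187448 0.025     ] [0.60326135 0.27377497 0.025     ] [0.55787379 0.26768074 0.025     ]
seal [0.52581959 0.06468608 0.01      ]
5.8 [ 0.5077 -0.164   0.1629] [-1.7995e+02 -1.0000e-02  1.0651e+02] F [0.4 0.1 0.3] op 0.0542 0.0
d norm [11.364  0.84  -1.234] rotvec/360 [-0.0001 -0.      0.0222]
```

>>> servo_tool --gripper '[0.6,0.6,0.6,0.6,0.6]' --xyz '[[0.5,0,-0.4],[1,0.08,-0.4],[1,0.1,-0.4],[1,0.1,0],[1,0.1,0]]' --rotation '[[0,0,0],[0,0,0],[0,0,0],[0,0,0],[0,0,0]]'

```text
clock: 6.3
position: [0.4796, -0.0295, 0.198]
eef_rot: [180.0, 0.0, 106.5]
wrist_force: [1.6, -0.1, 0.3]
opening: 0.0568
grasp_force: 0.0
```

>>> servo_tool --gripper '[0.6,0.6,0.6,0.6,0.6]' --xyz '[[1,0.1,0],[1,0.1,0],[1,0.1,0],[1,0.1,0],[1,0.06,0]]' --rotation '[[0,0,0],[0,0,0],[0,0,0],[0,0,0],[0,0,0]]'

```text
clock: 6.8
position: [0.45, 0.1181, 0.1976]
eef_rot: [-180.0, 0.0, 106.5]
wrist_force: [0.3, -0.7, -0.0]
opening: 0.0569
grasp_force: 0.0
```

>>> servo_tool --gripper '[0.6,0.6,0.6]' --xyz '[[1,0,0],[0.86,0,0],[0,0,0]]' --rotation '[[0,0,0.01],[0,0,0.0114],[0,0,0]]'

```text
clock: 7.1
position: [0.4353, 0.1728, 0.1976]
eef_rot: [-180.0, 0.0, 98.9]
wrist_force: [-1.1, -0.6, 0.3]
opening: 0.0571
grasp_force: 0.0
```

Run:
```python
from h import *
a=get_image("top");b=get_image("scene")
st();goal([.4346,.173,.1],98.8)
cv2.imwrite("pics/top1.png",a);cv2.imwrite("pics/scene1.png",b)
W=np.hstack([cv2.resize(x,(400,400),interpolation=cv2.INTER_CUBIC) for x in(a[210:290,300:380],b[160:240,290:370])])
cv2.imwrite("pics/d.png",W)
```

```text
7.2 [0.4361 0.1709 0.1977] [-1.7997e+02  2.0000e-02  9.8960e+01] F [ 0.3  0.4 -0.3] op 0.0574 0.0
d norm [ 0.078 -0.036  3.258] rotvec/360 [-0.0001  0.0001  0.0005]
```

View pics/d.png

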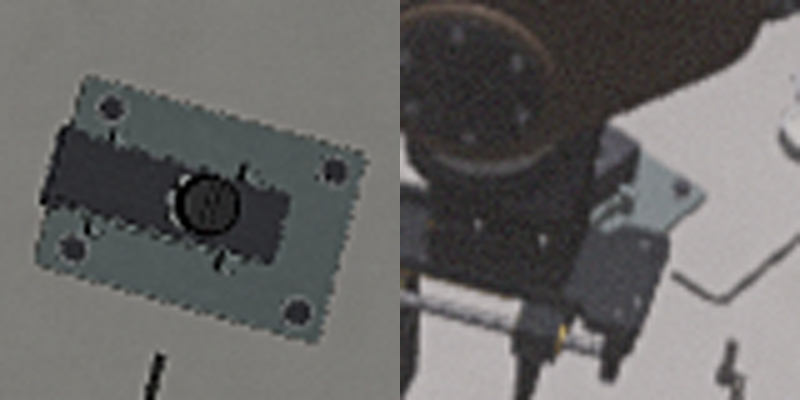

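The knob's rib now lies across the sleeve, so the pin is locked back. Down onto the tube.

>>> servo_tool --gripper '[0.6,0.6,0.6,0.6,0.6]' --xyz '[[0.078,-0.036,0.5],[0,0,1],[0,0,1],[0,0,1],[0,0,1]]' --rotation '[[0,0,0],[0,0,0],[0,0,0],[0,0,0],[0,0,0]]'

```text
clock: 7.7
position: [0.4354, 0.1718, 0.062]
eef_rot: [180.0, 0.0, 98.8]
wrist_force: [0.5, 0.4, 0.8]
opening: 0.0568
grasp_force: 0.0
```

>>> servo_tool --gripper '[0.6,0.6,0.6,0.6,0.6]' --xyz '[[0,0,0.7],[0,0,0.6],[0,0,0.4],[0,0,0.25],[0,0,0]]' --rotation '[[0,0,0],[0,0,0],[0,0,0],[0,0,0],[0,0,0]]'

```text
clock: 8.2
position: [0.4352, 0.1723, 0.0041]
eef_rot: [-179.9, 0.0, 98.8]
wrist_force: [0.6, -0.1, 0.4]
opening: 0.0571
grasp_force: 0.0
```

>>> servo_tool --gripper '[0.3,0.1,0.1,0.1,0.1]' --xyz '[[0,0,0],[0,0,0],[0,0,0],[0,0,0],[0,0,0]]' --rotation '[[0,0,0],[0,0,0],[0,0,0],[0,0,0],[0,0,0]]' --newtons 15

```text
clock: 8.7
position: [0.4352, 0.1727, 0.0049]
eef_rot: [-180.0, 0.0, 98.8]
wrist_force: [-2.0, -0.2, 3.8]
opening: 0.0246
grasp_force: 15.0
```

>>> servo_tool --gripper '[0.1,0.1,0.1,0.1,0.1]' --xyz '[[0,0,0],[0,0,-0.2],[0,0,-0.7],[0,0,-1],[0,0,-1]]' --rotation '[[0,0,0],[0,0,0],[0,0,0],[0,0,0],[0,0,0]]' --newtons 58

```text
clock: 9.2
position: [0.4346, 0.1725, 0.0921]
eef_rot: [-179.9, 0.0, 98.8]
wrist_force: [1.2, 0.4, -8.1]
opening: 0.0243
grasp_force: 58.0
```

Run:
```python
from h import *
s=st();print(s["torque"].round(2))
res=[]
for f in("top0","top1"):
    g=cv2.imread(f"pics/{f}.png").astype(int)
    B=g[...,0]-g[...,2]
    m=((B>4)).astype(np.uint8)
    sub=np.zeros_like(m);sub[218:285,300:380]=m[218:285,300:380]
    n,l,stt,c=cv2.connectedComponentsWithStats(sub);k=1+stt[1:,4].argmax()
    ct=max(cv2.findContours((l==k).astype(np.uint8),cv2.RETR_EXTERNAL,cv2.CHAIN_APPROX_NONE)[0],key=len)[:,0]
    P=np.array([w(x,y,.01)[:2] for x,y in ct]);u=np.array([np.cos(np.radians(75.5)),np.sin(np.radians(75.5))]);v=np.array([-u[1],u[0]])
    o=np.array([.5087,-.1627]);X=(P-o)@u*1e3;Y=(P-o)@v*1e3
    e={}
    for sg in(1,-1):
        q=(np.abs(sg*Y-49)<6)&(X>-78)&(X<52); a,b=np.polyfit(X[q],Y[q],1);e[sg]=(a,b);print(f,"edge",sg,q.sum(),np.degrees(a),b)
    q=(np.abs(X+86)<6)&(np.abs(Y)<42);a,b=np.polyfit(Y[q],X[q],1);print("rear",q.sum(),-np.degrees(a),b)
    q=(np.abs(X-62)<6)&(np.abs(Y)<44)&(np.abs(Y)>24);print("front",np.median(X[q]))
    # knob circle
```

```text
9.2 [0.4346 0.1725 0.0921] [-1.7987e+02  1.0000e-02  9.8810e+01] F [ 1.2  0.4 -8.1] op 0.0243 58.0
[ 0.08 -0.2  -0.03]
top0 edge 1 54 -1.4640060819187055 47.88715379041145
top0 edge -1 49 -1.2078324099204858 -47.38234941110983
rear 32 -0.9987855259836147 -85.1837481584519
front 60.89364400708
top1 edge 1 50 -1.2157469614877243 48.049393794867896
top1 edge -1 49 -1.207971641220163 -47.332050578917425
rear 32 -1.049264181280011 -85.26066337157859
front 60.89364400708
```

>>> servo_tool --gripper '[0.1,0.1,0.1,0.1,0.1]' --xyz '[[0,0,0],[0,0,0],[0,0,0],[0,0,0],[-0.2,0.4,0]]' --rotation '[[0,0,0.015],[0,0,0.02],[0,0,0.02],[0,0,0.013],[0,0,0]]'

```text
clock: 9.7
position: [0.4441, 0.1639, 0.0914]
eef_rot: [-179.9, 0.1, 74.3]
wrist_force: [0.6, -0.5, -8.5]
opening: 0.0248
grasp_force: 58.0
```

>>> servo_tool --gripper '[0.1,0.1,0.1,0.1,0.1]' --xyz '[[-0.3,0.7,0],[-0.4,0.9,0],[-0.4,0.9,0],[-0.4,0.9,0],[-0.4,0.8,0]]' --rotation '[[0,0,0],[0,0,0],[0,0,0],[0,0,0],[0,0,0]]'

```text
clock: 10.2
position: [0.5524, 0.0731, 0.0913]
eef_rot: [-180.0, 0.0, 74.4]
wrist_force: [-0.4, 0.3, -9.2]
opening: 0.0245
grasp_force: 58.0
```

>>> servo_tool --gripper '[0.1,0.1,0.1,0.1]' --xyz '[[-0.276,0.5,0],[0,0.294,0],[0,0,0],[0,0,0]]' --rotation '[[0,0,0],[0,0,0],[0,0,0],[0,0,0]]'

```text
clock: 10.6
position: [0.5711, 0.0608, 0.0913]
eef_rot: [-179.9, 0.0, 74.4]
wrist_force: [-0.0, 0.1, -8.5]
opening: 0.0245
grasp_force: 58.0
```

Run:
```python
from h import *
a=get_image("top");b=get_image("scene")
s=st();print(s["torque"].round(2))
goal([.5711,.0601,.036],74.3)
u=np.array([np.cos(np.radians(74.3)),np.sin(np.radians(74.3)),0]);z=s["position"][2]-.0049
for n in("top","scene"): print(n,"nose",pix(s["position"]*[1,1,0]+[0,0,z+.025]-u*.139,n),"mouth",pix(np.array([.5083,-.1632,.061])+u*.07,n))
cv2.imwrite("pics/top2.png",a);cv2.imwrite("pics/scene2.png",b)
W=np.hstack([cv2.resize(x,(400,400),interpolation=cv2.INTER_CUBIC) for x in(a[180:300,230:350],b[150:270,250:370])])
cv2.imwrite("pics/e.png",W)
```

```text
10.7 [0.5711 0.0611 0.0916] [-1.7995e+02  1.0000e-02  7.4400e+01] F [ 0.4  0.4 -8.9] op 0.0246 58.0
[ 0.07 -0.16 -0.02]
d norm [-0.031  0.011  1.852] rotvec/360 [-0.0001  0.      0.0003]
top nose [302.62005967 239.63219902] mouth [310.6853464  242.47173895]
scene nose [307.55437052 195.17701508] mouth [311.45895219 202.99387375]
```

View pics/e.png

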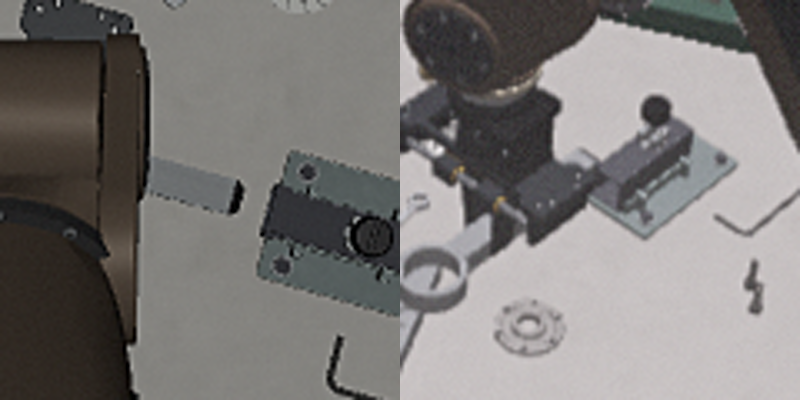

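The nose shows at top px (302,239), as predicted, and the mouth at (311,243). Lowering to bore height and advancing in.

>>> servo_tool --gripper '[0.1,0.1,0.1,0.1,0.1]' --xyz '[[0,0,0.5],[0,0,0.7],[0,0,0.5],[-0.1,0,0.14],[-0.3,0,0]]' --rotation '[[0,0,0],[0,0,0],[0,0,0],[0,0,0],[0,0,0]]'

```text
clock: 11.2
position: [0.5683, 0.0493, 0.0362]
eef_rot: [-180.0, 0.0, 74.4]
wrist_force: [0.3, -0.9, -8.3]
opening: 0.0249
grasp_force: 58.0
```

>>> servo_tool --gripper '[0.1,0.1,0.1,0.1,0.1]' --xyz '[[-0.2,0,0],[-0.2,0,0],[-0.2,0,0],[-0.1,0,0],[0,0,0]]' --rotation '[[0,0,0],[0,0,0],[0,0,0],[0,0,0],[0,0,0]]'

```text
clock: 11.7
position: [0.563, 0.0281, 0.0367]
eef_rot: [180.0, 0.0, 74.3]
wrist_force: [-0.3, -0.1, -7.5]
opening: 0.0248
grasp_force: 58.0
```

Run:
```python
from h import *
s=st();print(s["torque"].round(2))
u=np.array([np.cos(np.radians(74.3)),np.sin(np.radians(74.3)),0]);d=s["position"]-[.5083,-.1632,0]
print("along",d@u,"lat",d@[-u[1],u[0],0])
```

```text
11.7 [0.563  0.0281 0.0367] [179.98   0.    74.29] F [-0.3 -0.1 -7.5] op 0.0248 58.0
[-0.01 -0.16 -0.03]
along 0.19892740628632444 lat -0.000924142800820705
```

>>> servo_tool --gripper '[0.1,0.1,0.1,0.1,0.1]' --xyz '[[0,-0.04,0],[-0.1,0,0],[-0.15,0,0],[-0.15,0,0],[-0.15,0,0]]' --rotation '[[0,0,0],[0,0,0],[0,0,0],[0,0,0],[0,0,0]]'

```text
clock: 12.2
position: [0.5573, 0.0126, 0.0364]
eef_rot: [-180.0, 0.0, 74.3]
wrist_force: [0.5, -0.3, -8.1]
opening: 0.0248
grasp_force: 58.0
```

>>> servo_tool --gripper '[0.1,0.1,0.1,0.1,0.1]' --xyz '[[-0.15,0,0],[-0.15,0,0],[-0.15,0,0],[-0.15,0,0],[0,0,0]]' --rotation '[[0,0,0],[0,0,0],[0,0,0],[0,0,0],[0,0,0]]'

```text
clock: 12.7
position: [0.5524, -0.0049, 0.0364]
eef_rot: [-180.0, 0.0, 74.3]
wrist_force: [-0.4, -0.3, -8.6]
opening: 0.0249
grasp_force: 58.0
```

```bash
cat >> h.py <<'E'
def rel():
    s=st();print("tq",s["torque"].round(2))
    u=np.array([np.cos(np.radians(74.3)),np.sin(np.radians(74.3)),0]);d=s["position"]-[.5083,-.1632,0];v=np.array([-u[1],u[0],0]);F=s["wrist_force"]
    print("along",d@u,"lat",d@v,"F along/lat",F@u,F@v)
E
python3 -c "from h import *;rel()"
```

```text
12.7 [ 0.5524 -0.0049  0.0364] [-1.7999e+02  1.0000e-02  7.4300e+01] F [-0.4 -0.3 -8.6] op 0.0249 58.0
tq [ 0.01 -0.06 -0.03]
along 0.16435767310084537 lat 0.00043132962915604084 F along/lat -0.3821037566852984 0.320547188603152
```

>>> servo_tool --gripper '[0.1,0.1,0.1,0.1,0.1]' --xyz '[[-0.2,0,0],[-0.2,0,0],[-0.2,0,0],[-0.2,0,0],[-0.2,0,0]]' --rotation '[[0,0,0],[0,0,0],[0,0,0],[0,0,0],[0,0,0]]'

```text
clock: 13.2
position: [0.5443, -0.0338, 0.0364]
eef_rot: [180.0, 0.0, 74.3]
wrist_force: [-0.3, -0.6, -8.4]
opening: 0.0244
grasp_force: 58.0
```

```bash
python3 -c "from h import *;rel()"
```

```text
13.2 [ 0.5443 -0.0338  0.0364] [179.99   0.    74.32] F [-0.3 -0.6 -8.4] op 0.0244 58.0
tq [ 0.01 -0.1   0.01]
along 0.1343349130429953 lat 0.00037901240094094177 F along/lat -0.7039014873082693 0.15262880838740134
```

>>> servo_tool --gripper '[0.1,0.1,0.1,0.1,0.1]' --xyz '[[-0.2,0,0],[-0.2,0,0],[-0.2,0,0],[-0.2,0,0],[-0.2,0,0]]' --rotation '[[0,0,0],[0,0,0],[0,0,0],[0,0,0],[0,0,0]]'

```text
clock: 13.7
position: [0.5362, -0.0626, 0.0364]
eef_rot: [180.0, 0.0, 74.3]
wrist_force: [-0.1, -0.4, -8.6]
opening: 0.0246
grasp_force: 58.0
```

>>> servo_tool --gripper '[0.1,0.1,0.1,0.1,0.1]' --xyz '[[-0.2,0,0],[-0.2,0,0],[-0.1,0,0],[0,0,0.03],[0,0,0]]' --rotation '[[0,0,0],[0,0,0],[0,0,0],[0,0,0],[0,0,0]]'

```text
clock: 14.2
position: [0.5322, -0.0765, 0.0354]
eef_rot: [-180.0, 0.0, 74.3]
wrist_force: [0.5, 0.2, -9.2]
opening: 0.0249
grasp_force: 58.0
```

```bash
python3 -c "from h import *;rel()"
```

```text
14.2 [ 0.5322 -0.0765  0.0354] [-179.99    0.     74.32] F [ 0.5  0.2 -9.2] op 0.0249 58.0
tq [ 0.04 -0.1   0.  ]
along 0.08993646913804904 lat 0.0004189597701614293 F along/lat 0.3351141821958367 -0.39078543350120576
```

>>> servo_tool --gripper '[0.1,0.1,0.3,0.6,0.6]' --xyz '[[0,0,0.03],[0,0,0],[0,0,0],[0,0,0],[0,0,-0.2]]' --rotation '[[0,0,0],[0,0,0],[0,0,0],[0,0,0],[0,0,0]]'

```text
clock: 14.7
position: [0.5323, -0.0765, 0.0407]
eef_rot: [-180.0, 0.0, 74.3]
wrist_force: [-0.0, 0.4, 0.3]
opening: 0.0395
grasp_force: 0.0
```

>>> servo_tool --gripper '[0.6,0.8,1,1,1]' --xyz '[[0,0,-0.6],[0,0,-0.8],[0.4,0,-0.4],[0.9,0,0],[0.9,0,0]]' --rotation '[[0,0,0],[0,0,0],[0,0,0],[0,0,0],[0,0,0]]'

```text
clock: 15.2
position: [0.5507, -0.0119, 0.0955]
eef_rot: [179.9, -0.0, 74.3]
wrist_force: [0.0, 0.2, -0.6]
opening: 0.0793
grasp_force: 0.0
```

Run:
```python
from h import *
rel()
a=get_image("top");b=get_image("scene")
cv2.imwrite("pics/top3.png",a);cv2.imwrite("pics/scene3.png",b)
W=np.hstack([cv2.resize(x,(400,400),interpolation=cv2.INTER_CUBIC) for x in(a[190:290,250:350],b[160:260,260:360])])
cv2.imwrite("pics/f.png",W)
```

```text
15.2 [ 0.5507 -0.0119  0.0955] [ 1.7991e+02 -1.0000e-02  7.4270e+01] F [ 0.   0.2 -0.6] op 0.0793 0.0
tq [-0.01 -0.08  0.02]
along 0.1571434015376101 lat 0.0001797577269789214 F along/lat 0.18814222184163917 0.03790227092079716
```

View pics/f.png

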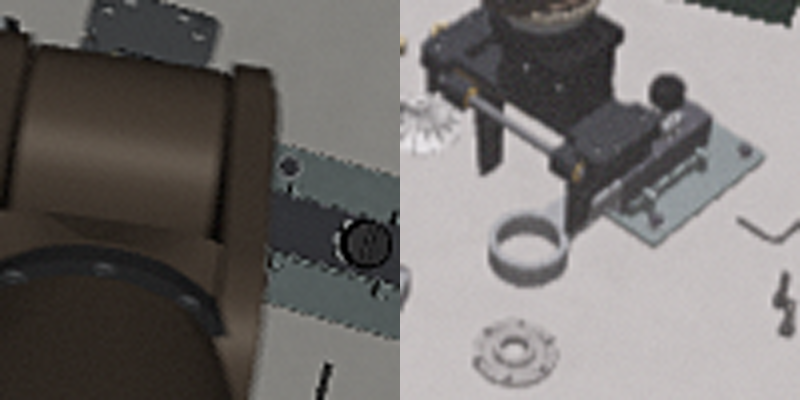

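The arm rests in the sleeve; the ring's top centre is at about scene px (292,219.5).

Run:
```python
from h import *
u=np.array([np.cos(np.radians(74.3)),np.sin(np.radians(74.3)),0]);v=np.array([-u[1],u[0],0])
for n,p in(("ring",(292,219.5,.055)),): 
    q=w(*p,"scene")-[.5083,-.1632,0];print(n,q@u,q@v)
for x in(155,160,165): print(x,pix(np.array([.5083,-.1632,.055])+u*x/1e3,"scene"))
```

```text
ring 0.1637812686864717 0.0019734517052347337
155 [293.44371338 217.74647314]
160 [292.35921886 218.55996694]
165 [291.27103969 219.37622464]
```

>>> servo_tool --gripper '[1,1,1,1,1]' --xyz '[[0.13,0,0],[0,0,0.5],[0,0,0.8],[0,0,0.7],[0,0,0.317]]' --rotation '[[0,0,0],[0,0,0],[0,0,0],[0,0,0],[0,0,0]]'

```text
clock: 15.8
position: [0.5504, -0.0095, 0.0236]
eef_rot: [-179.9, 0.0, 74.3]
wrist_force: [0.1, 0.6, 0.1]
opening: 0.0953
grasp_force: 0.0
```

>>> servo_tool --gripper '[0.75,0.6,0.5,0.5,0.5]' --xyz '[[0,0,0],[0,0,0],[0,0,0],[0,0,0],[0,0,0]]' --rotation '[[0,0,0],[0,0,0],[0,0,0],[0,0,0],[0,0,0]]' --newtons 15

```text
clock: 16.3
position: [0.5514, -0.0092, 0.0258]
eef_rot: [179.9, -0.0, 74.3]
wrist_force: [0.4, -0.4, 3.8]
opening: 0.0649
grasp_force: 15.0
```

```bash
python3 -c "from h import *;rel()"
```

```text
16.3 [ 0.5514 -0.0092  0.0258] [ 1.7994e+02 -1.0000e-02  7.4320e+01] F [ 0.4 -0.4  3.8] op 0.0649 15.0
tq [-0.02  0.05 -0.08]
along 0.15987876234236087 lat 0.00018208553641235688 F along/lat -0.2771729940955968 -0.533676618687085
```

>>> servo_tool --gripper '[0.4,0.4,0.4,0.4,0.4]' --xyz '[[0,0,0],[0,0,-0.03],[-0.1,0,0],[-0.2,0,0],[-0.2,0,0]]' --rotation '[[0,0,0],[0,0,0],[0,0,0],[0,0,0],[0,0,0]]' --newtons 40

```text
clock: 16.8
position: [0.5475, -0.0231, 0.0262]
eef_rot: [179.9, -0.1, 74.3]
wrist_force: [2.4, 9.6, 3.3]
opening: 0.0642
grasp_force: 40.0
```

```bash
python3 -c "from h import *;rel()"
```

```text
16.8 [ 0.5475 -0.0231  0.0262] [ 1.7995e+02 -6.0000e-02  7.4330e+01] F [2.4 9.6 3.3] op 0.0642 40.0
tq [ 1.77 -0.56  0.03]
along 0.14547631878584733 lat 0.00016886584887544314 F along/lat 9.881539480671254 0.26418387446847574
```

>>> servo_tool --gripper '[0.4,0.4,0.4,0.4,0.4]' --xyz '[[0,0,-0.05],[-0.1,0,0],[-0.2,0,0],[-0.2,0,0],[-0.15,0,0]]' --rotation '[[0,0,0],[0,0,0],[0,0,0],[0,0,0],[0,0,0]]'

```text
clock: 17.3
position: [0.5416, -0.0429, 0.0275]
eef_rot: [-180.0, -0.0, 74.3]
wrist_force: [0.8, 4.6, -1.0]
opening: 0.0642
grasp_force: 40.0
```

```bash
python3 -c "from h import *;rel()"
```

```text
17.3 [ 0.5416 -0.0429  0.0275] [-179.99   -0.     74.31] F [ 0.8  4.6 -1. ] op 0.0642 40.0
tq [ 0.9  -0.31 -0.02]
along 0.12483066405918367 lat 0.00045549248695455545 F along/lat 4.664407935996843 0.44003085991933094
```

>>> servo_tool --gripper '[0.4,0.4,0.4,0.4,0.4]' --xyz '[[-0.15,0,0],[-0.1,0,0],[-0.1,0,0],[0,0,0],[0,0,0]]' --rotation '[[0,0,0],[0,0,0],[0,0,0],[0,0,0],[0,0,0]]'

```text
clock: 17.8
position: [0.539, -0.053, 0.0275]
eef_rot: [180.0, 0.0, 74.3]
wrist_force: [-0.1, -3.2, -0.5]
opening: 0.0641
grasp_force: 40.0
```

Run:
```python
from h import *
rel()
b=get_image("scene");a=get_image("top")
cv2.imwrite("pics/scene4.png",b);cv2.imwrite("pics/top4.png",a)
o=b[185:245,280:350]
cv2.imwrite("pics/g.png",cv2.resize(o,(700,600),interpolation=cv2.INTER_CUBIC))
u=np.array([np.cos(np.radians(74.3)),np.sin(np.radians(74.3)),0]);v=np.array([-u[1],u[0],0]);O=np.array([.5083,-.1632,0])
f=lambda x,y,z:((pix(O+u*x/1e3+v*y/1e3+[0,0,z/1e3],"scene")-[280,185]+.5)*10-.5).round(0)
print("ring c",f(112,0,55),"far",f(144,0,55),"near tube joint",f(82,0,55),"side",f(112,32,55),f(112,-32,55),"bell top",f(70,0,61),f(60,0,61),"bore far",f(137,0,55),"joint top edge",f(82,12.5,55),"belledge",f(70,12.5,55))
```

```text
17.8 [ 0.539  -0.053   0.0275] [1.7999e+02 3.0000e-02 7.4330e+01] F [-0.1 -3.2 -0.5] op 0.0641 40.0
tq [-0.39 -0.05  0.06]
along 0.11433745399523523 lat 0.00030079539565889136 F along/lat -3.072450541841076 -0.7619246590592011
ring c [231. 263.] far [163. 314.] near tube joint [293. 216.] side [306. 314.] [157. 213.] bell top [319. 184.] [340. 169.] bore far [178. 303.] joint top edge [323. 236.] belledge [347. 217.]
```

View pics/g.png

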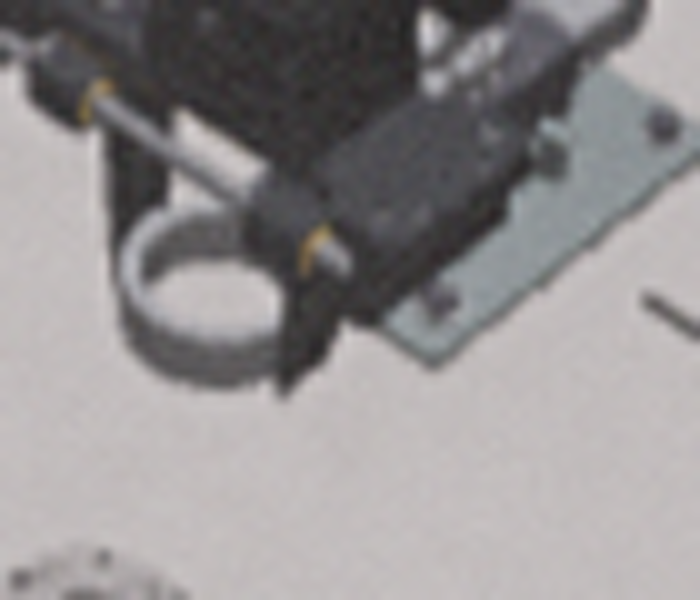

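Run:
```python
from h import *
u=np.array([np.cos(np.radians(74.3)),np.sin(np.radians(74.3)),0]);v=np.array([-u[1],u[0],0]);O=np.array([.5083,-.1632,0])
t=np.linspace(0,6.28,100)
for n,of,fl in(("scene",(280,185),"scene4"),):
  for c in(112,115,118,121):
    for r,z in((32,55),(25,55),(32,30)):
        P=np.array([((pix(O+u*(c+r*np.cos(a))/1e3+v*r*np.sin(a)/1e3+[0,0,z/1e3],n)-of+.5)*10-.5) for a in t])
        print(c,r,z,"left",P[:,0].min().round(),"bottom",P[:,1].max().round(), end=" | ")
    print()
# template fit: bright rim between r 26 and 31 vs surroundings, visible far half
b=cv2.imread("pics/scene4.png").astype(np.float32).mean(2)
best=[]
tt=np.linspace(-1.2,1.2,60)
for c in np.arange(106,126,.5):
  for y in np.arange(-4,5,1):
    g=lambda r,z:np.array([pix(O+u*(c+r*np.cos(a))/1e3+v*(y+r*np.sin(a))/1e3+[0,0,z/1e3],"scene") for a in tt],np.float32)
    m=lambda r,z:cv2.remap(b,g(r,z)[:,0].reshape(1,-1),g(r,z)[:,1].reshape(1,-1),cv2.INTER_LINEAR).mean()
    best.append((m(28.5,55)-m(32,46),c,y))
print(sorted(best)[-6:])
```

```text
112 32 55 left 130.0 bottom 336.0 | 112 25 55 left 152.0 bottom 320.0 | 112 32 30 left 127.0 bottom 390.0 | 
115 32 55 left 124.0 bottom 341.0 | 115 25 55 left 146.0 bottom 324.0 | 115 32 30 left 121.0 bottom 395.0 | 
118 32 55 left 117.0 bottom 345.0 | 118 25 55 left 139.0 bottom 329.0 | 118 32 30 left 114.0 bottom 400.0 | 
121 32 55 left 111.0 bottom 350.0 | 121 25 55 left 133.0 bottom 334.0 | 121 32 30 left 108.0 bottom 405.0 | Traceback (most recent call last):
  File "<stdin>", line 18, in <module>
  File "<stdin>", line 17, in <lambda>
  File "<stdin>", line 16, in <lambda>
  File "h.py", line 9, in pix
    c=calibration(n);q=np.linalg.inv(c["extrinsics"])@np.r_[p,1];K=c["mtx"]
ValueError: time passes only in moves, steps and waits
```

Run:
```python
from h import *
print(pix(np.array([.5083,-.1632,.103]),"scene"))
b=cv2.imread("pics/scene3.png")[174:194,314:340].mean(2)
m=(b<75).astype(np.uint8);n,l,s,c=cv2.connectedComponentsWithStats(m)
print(s[1:],c[1:]+[314,174])
p=c[1+s[1:,4].argmax()]+[314,174];u=np.array([np.cos(np.radians(74.3)),np.sin(np.radians(74.3)),0]);v=np.array([-u[1],u[0],0])
q=w(*p,.103,"scene")-[.5083,-.1632,0];print(p,q@u,q@v)
P=np.array([[.5083+ .014*np.cos(t),-.1632+.014*np.sin(t),z] for t in np.linspace(0,6.2,12) for z in(.091,.114)])
Q=np.array([pix(x,"scene") for x in P]);print(Q.min(0),Q.max(0))
```

```text
[326.63105184 182.97951139]
[[ 9  5  8  9 59]
 [ 3 13  4  2  5]
 [ 6 16  5  4 11]
 [19 16  5  4 10]] [[326.50847458 183.05084746]
 [318.6        187.4       ]
 [322.72727273 192.09090909]
 [335.1        192.        ]]
[326.50847458 183.05084746] 0.0005458902888073954 -5.7855395448760415e-05
[322.01858105 177.57851133] [331.23912926 188.61562802]
```

```bash
cat > rf.py <<'E'
import sys;from h import *
C=calibration("scene");Ei=np.linalg.inv(C["extrinsics"]);K=C["mtx"]
u=np.array([np.cos(np.radians(74.3)),np.sin(np.radians(74.3)),0]);v=np.array([-u[1],u[0],0]);O=np.array([.5086,-.1627,0])
b=cv2.imread(sys.argv[1]).astype(np.float32).mean(2)
t=np.radians(np.linspace(-50,int(sys.argv[2]),60))[:,None]
def m(c,y,r,z):
    X=O+u*(c+r*np.cos(t))/1e3+v*(y+r*np.sin(t))/1e3+np.array([0,0,z/1e3]);q=X@Ei[:3,:3].T+Ei[:3,3]
    return cv2.remap(b,(K[0,2]-K[0,0]*q[:,0]/q[:,2])[None].astype(np.float32),(K[1,2]+K[1,1]*q[:,1]/q[:,2])[None].astype(np.float32),cv2.INTER_CUBIC).mean()
R=[(m(c,y,28.5,55)-m(c,y,32,45)/2+(m(c,y,36,30)-m(c,y,32,33))/2,c,y) for c in np.arange(104,170,.5) for y in np.arange(-4,4.5,.5)]
print([tuple(np.round(x,1)) for x in sorted(R)[-8:]])
E
python3 rf.py pics/scene4.png 40; python3 rf.py pics/scene3.png 50
```

```text
[(np.float64(166.3), np.float64(112.0), np.float64(-3.0)), (np.float64(166.4), np.float64(112.5), np.float64(-3.5)), (np.float64(166.4), np.float64(113.0), np.float64(-1.5)), (np.float64(166.9), np.float64(113.0), np.float64(-2.5)), (np.float64(166.9), np.float64(112.5), np.float64(-2.0)), (np.float64(166.9), np.float64(113.0), np.float64(-2.0)), (np.float64(167.2), np.float64(112.5), np.float64(-3.0)), (np.float64(167.3), np.float64(112.5), np.float64(-2.5))]
[(np.float64(167.5), np.float64(159.5), np.float64(-1.5)), (np.float64(167.6), np.float64(159.0), np.float64(0.0)), (np.float64(168.0), np.float64(159.0), np.float64(-1.5)), (np.float64(168.4), np.float64(159.5), np.float64(0.0)), (np.float64(168.5), np.float64(159.0), np.float64(-0.5)), (np.float64(168.5), np.float64(159.5), np.float64(-1.0)), (np.float64(168.6), np.float64(159.5), np.float64(-0.5)), (np.float64(168.6), np.float64(159.0), np.float64(-1.0))]
```

>>> servo_tool --gripper '[0.4,0.4,0.4,0.7,1]' --xyz '[[-0.06,0,0],[0,0,0.03],[0,0,0.02],[0,0,0],[0,0,0]]' --rotation '[[0,0,0],[0,0,0],[0,0,0],[0,0,0],[0,0,0]]'

```text
clock: 18.4
position: [0.5384, -0.0543, 0.026]
eef_rot: [-180.0, 0.0, 74.3]
wrist_force: [-0.3, 0.5, 0.1]
opening: 0.0703
grasp_force: 0.0
```

>>> servo_tool --gripper '[1,1,1,1,1]' --xyz '[[0,0,0],[0,0,-0.6],[0,0,-1],[0,0,-1],[0,0,-1]]' --rotation '[[0,0,0],[0,0,0],[0,0,0],[0,0,0],[0,0,0]]'

```text
clock: 18.9
position: [0.5382, -0.0543, 0.1349]
eef_rot: [-180.0, 0.0, 74.3]
wrist_force: [-0.1, -0.4, -0.1]
opening: 0.0952
grasp_force: 0.0
```

>>> servo_tool --gripper '[1,0.8,0.8,0.8,0.7]' --xyz '[[-1,0,-0.5],[-1,0,0],[-1,0,0],[-0.8,0,0],[0,0,0]]' --rotation '[[0,0,0],[0,0,0],[0,0,0],[0,0,0],[0,0,0]]'

```text
clock: 19.4
position: [0.5071, -0.1662, 0.1488]
eef_rot: [-180.0, 0.0, 74.2]
wrist_force: [0.2, 0.9, 0.5]
opening: 0.0727
grasp_force: 0.0
```

```bash
python3 - <<'E'
from h import *
rel()
b=get_image("scene");a=get_image("top")
cv2.imwrite("pics/scene5.png",b);cv2.imwrite("pics/top5.png",a)
A=cv2.resize(a[210:270,270:330],(400,400),interpolation=cv2.INTER_CUBIC);B=cv2.resize(b[180:240,280:340],(400,400),interpolation=cv2.INTER_CUBIC)
u=np.array([np.cos(np.radians(74.3)),np.sin(np.radians(74.3)),0]);v=np.array([-u[1],u[0],0]);O=np.array([.5085,-.163,0])
for im,n,o in((A,"top",(270,210)),(B,"scene",(280,180))):
  for r in(32,25):
    P=np.array([(pix(O+u*(112+r*np.cos(t))/1e3+v*r*np.sin(t)/1e3+[0,0,.055],n)-o+.5)*400/60-.5 for t in np.linspace(0,6.28,40)])
    for p in P: cv2.circle(im,tuple(p.round().astype(int).tolist()),1,(0,0,255),-1)
cv2.imwrite("pics/h.png",np.hstack([A,B]))
E
python3 rf.py pics/scene5.png 90
```

```text
19.4 [ 0.5071 -0.1662  0.1488] [-1.7999e+02  2.0000e-02  7.4180e+01] F [0.2 0.9 0.5] op 0.0727 0.0
tq [-0.02 -0.04 -0.02]
along -0.0032482310346982563 lat 0.0003719592648594921 F along/lat 0.8790509954246822 0.044857190841268525
[(np.float64(167.0), np.float64(111.0), np.float64(-3.5)), (np.float64(167.1), np.float64(111.0), np.float64(-2.5)), (np.float64(167.2), np.float64(110.0), np.float64(-3.0)), (np.float64(167.3), np.float64(110.0), np.float64(-3.5)), (np.float64(167.3), np.float64(110.5), np.float64(-2.5)), (np.float64(167.4), np.float64(111.0), np.float64(-3.0)), (np.float64(167.8), np.float64(110.5), np.float64(-3.0)), (np.float64(167.8), np.float64(110.5), np.float64(-3.5))]
```

View pics/h.png

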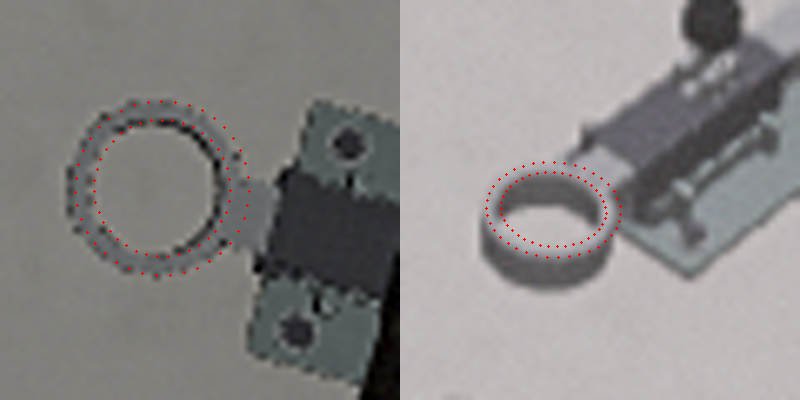

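Overlay: the ring sits about 3 mm further out than the seated outline, at left edge px 67 against 78 in the top view and 480 against 486 in the scene view. I'll check that with the mask extent.

Run:
```python
from h import *
g=cv2.imread("pics/top5.png").astype(int);m=((g[...,0]-g[...,2])>2).astype(np.uint8)
sub=m[218:255,272:312];n,l,s,c=cv2.connectedComponentsWithStats(sub);k=1+s[1:,4].argmax()
ys,xs=np.where(l==k);u=np.array([np.cos(np.radians(74.3)),np.sin(np.radians(74.3))]);v=np.array([-u[1],u[0]])
P=np.array([w(x+272,y+218,.055)[:2] for x,y in zip(xs,ys)])-[.5085,-.163];X=P@u*1e3;Y=P@v*1e3
q=X>90;print("far end",X.max(),"lat",Y[q].min(),Y[q].max())
from scipy.optimize import least_squares
# outer contour circle fit on the far part
ct=max(cv2.findContours((l==k).astype(np.uint8),cv2.RETR_EXTERNAL,cv2.CHAIN_APPROX_NONE)[0],key=len)[:,0]
Q=np.array([w(x+272,y+218,.055)[:2] for x,y in ct])-[.5085,-.163];Q=np.c_[Q@u,Q@v]*1e3;Q=Q[Q[:,0]>100]
print(least_squares(lambda p:np.hypot(Q[:,0]-p[0],Q[:,1]-p[1])-p[2],[112,0,31],loss="soft_l1").x,len(Q))
```

```text
far end 144.8358919026975 lat -29.7300398328681 31.452104578996497
[114.48120562   0.93530564  29.80727592] 47
```

>>> servo_tool --gripper '[0.8,1,1,1,1]' --xyz '[[0.87,0,0],[1,0,0],[1,0,0],[1,0,0],[0,0,0.5]]' --rotation '[[0,0,0],[0,0,0],[0,0,0],[0,0,0],[0,0,0]]'

```text
clock: 20.0
position: [0.5404, -0.0485, 0.1351]
eef_rot: [179.8, -0.0, 74.6]
wrist_force: [-0.4, -0.5, -1.3]
opening: 0.095
grasp_force: 0.0
```

>>> servo_tool --gripper '[1,1,1,1,1]' --xyz '[[0,0,1],[0,0,1],[0,0,1],[0,0,0.55],[0,0,0]]' --rotation '[[0,0,0],[0,0,0],[0,0,0],[0,0,0],[0,0,0]]'

```text
clock: 20.5
position: [0.538, -0.051, 0.0254]
eef_rot: [-179.8, 0.0, 74.4]
wrist_force: [-1.6, -0.3, 0.4]
opening: 0.0953
grasp_force: 0.0
```

>>> servo_tool --gripper '[0.75,0.5,0.5,0.4,0.4]' --xyz '[[0,0,0],[0,0,0],[0,0,0],[0,0,0],[0,0,0]]' --rotation '[[0,0,0],[0,0,0],[0,0,0],[0,0,0],[0,0,0]]' --newtons 25

```text
clock: 21.0
position: [0.5393, -0.0523, 0.0281]
eef_rot: [179.9, -0.0, 74.3]
wrist_force: [-0.6, 1.2, 3.5]
opening: 0.0647
grasp_force: 25.0
```

```bash
python3 -c "from h import *;rel()"
```

```text
21.0 [ 0.5393 -0.0523  0.0281] [179.95  -0.    74.32] F [-0.6  1.2  3.5] op 0.0647 25.0
tq [ 0.15  0.03 -0.08]
along 0.11516589912761993 lat 0.00019031163572979552 F along/lat 0.9810842171035805 0.8819504835355065
```

>>> servo_tool --gripper '[0.4,0.4,0.4,0.4,0.4]' --xyz '[[0,0,-0.06],[-0.04,0,0],[-0.04,0,0],[-0.02,0,0],[0,0,0]]' --rotation '[[0,0,0],[0,0,0],[0,0,0],[0,0,0],[0,0,0]]' --newtons 40

```text
clock: 21.5
position: [0.5381, -0.0552, 0.0291]
eef_rot: [-180.0, 0.0, 74.3]
wrist_force: [-0.1, 0.4, -3.8]
opening: 0.0647
grasp_force: 40.0
```

```bash
python3 -c "from h import *;rel()"
```

```text
21.5 [ 0.5381 -0.0552  0.0291] [-1.7997e+02  1.0000e-02  7.4320e+01] F [-0.1  0.4 -3.8] op 0.0647 40.0
tq [ 0.13 -0.17  0.03]
along 0.11201528845736704 lat 0.0005598701726476839 F along/lat 0.3632303538900675 0.16307542780361703
```

>>> servo_tool --gripper '[0.4,0.4,0.7,1,1]' --xyz '[[0,0,0.05],[0,0,0],[0,0,0],[0,0,0],[0,0,0]]' --rotation '[[0,0,0],[0,0,0],[0,0,0],[0,0,0],[0,0,0]]'

```text
clock: 22.0
position: [0.5385, -0.0553, 0.0279]
eef_rot: [180.0, 0.0, 74.3]
wrist_force: [0.3, 0.8, -0.2]
opening: 0.0778
grasp_force: 0.0
```

>>> servo_tool --gripper '[1,1,1,1,0.8]' --xyz '[[0,0,-0.6],[0,0,-1],[0,0,-1],[0,0,-1],[-0.9,0,-0.4]]' --rotation '[[0,0,0],[0,0,0],[0,0,0],[0,0,0],[0,0,0]]'

```text
clock: 22.5
position: [0.5322, -0.0801, 0.1505]
eef_rot: [179.8, -0.0, 74.5]
wrist_force: [0.5, -0.5, -0.1]
opening: 0.091
grasp_force: 0.0
```

>>> servo_tool --gripper '[0.7,0.7,0.7,0.7]' --xyz '[[-1,0,0],[-1,0,0],[-0.84,0,0],[0,0,0]]' --rotation '[[0,0,0],[0,0,0],[0,0,0],[0,0,0]]'

```text
clock: 22.9
position: [0.5075, -0.1655, 0.1479]
eef_rot: [180.0, 0.0, 74.2]
wrist_force: [0.6, 0.2, -0.5]
opening: 0.0674
grasp_force: 0.0
```

Run:
```python
from h import *
from scipy.optimize import least_squares
rel()
cv2.imwrite("pics/top6.png",get_image("top"));cv2.imwrite("pics/scene6.png",get_image("scene"))
for f in("top5","top6"):
    g=cv2.imread(f"pics/{f}.png").astype(int);m=((g[...,0]-g[...,2])>2).astype(np.uint8)
    sub=m[218:255,272:312];n,l,s,c=cv2.connectedComponentsWithStats(sub);k=1+s[1:,4].argmax()
    u=np.array([np.cos(np.radians(74.3)),np.sin(np.radians(74.3))]);v=np.array([-u[1],u[0]])
    ct=max(cv2.findContours((l==k).astype(np.uint8),cv2.RETR_EXTERNAL,cv2.CHAIN_APPROX_NONE)[0],key=len)[:,0]
    Q=np.array([w(x+272,y+218,.055)[:2] for x,y in ct])-[.5085,-.163];Q=np.c_[Q@u,Q@v]*1e3;Q=Q[Q[:,0]>100]
    print(least_squares(lambda p:np.hypot(Q[:,0]-p[0],Q[:,1]-p[1])-p[2],[112,0,31],loss="soft_l1").x,Q[:,0].max())
goal([.5085,-.1635,.089],74.3)
```

```text
22.9 [ 0.5075 -0.1655  0.1479] [1.7997e+02 3.0000e-02 7.4180e+01] F [ 0.6  0.2 -0.5] op 0.0674 0.0
tq [-0.05 -0.06 -0.03]
along -0.002412738795078729 lat 0.00017292540312004146 F along/lat 0.33021507404068035 -0.5155054809846606
[114.48120562   0.93530564  29.80727592] 144.8358919026975
[111.62065873   0.73726222  29.77166905] 142.4775422863731
d norm [1.00e-03 2.10e-02 1.96e+00] rotvec/360 [ 0.      0.     -0.0001]
```

Ring centre is now at 111.6 mm (112 wanted). On to the knob.

>>> servo_tool --gripper '[0.7,0.7,0.7,0.7,0.7]' --xyz '[[0,0,0.3],[0,0,0.6],[0,0,0.7],[0,0,0.36],[0,0,0]]' --rotation '[[0,0,0],[0,0,0],[0,0,0],[0,0,0],[0,0,0]]'

```text
clock: 23.5
position: [0.5075, -0.1622, 0.0875]
eef_rot: [-179.8, -0.0, 74.4]
wrist_force: [-0.7, 0.4, 0.4]
opening: 0.0666
grasp_force: 0.0
```

```bash
python3 -c "
from h import *
rel();goal([.5085,-.1635,.089],74.3)"
```

```text
23.5 [ 0.5075 -0.1622  0.0875] [-1.7984e+02 -2.0000e-02  7.4390e+01] F [-0.7  0.4  0.4] op 0.0666 0.0
tq [-0.04 -0.06 -0.04]
along 0.0007302174897069913 lat 0.00106145212599963 F along/lat 0.21134587397540167 0.8011994361188157
d norm [-0.032  0.044 -0.051] rotvec/360 [-0.0005 -0.0001  0.0002]
```

>>> servo_tool --gripper '[0.5,0.3,0.15,0.1,0.1]' --xyz '[[-0.02,0.03,-0.04],[0,0,0],[0,0,0],[0,0,0],[0,0,0]]' --rotation '[[0,0,0],[0,0,0],[0,0,0],[0,0,0],[0,0,0]]' --newtons 10

```text
clock: 24.0
position: [0.5087, -0.1641, 0.0905]
eef_rot: [180.0, 0.0, 74.3]
wrist_force: [-0.1, -0.3, 0.5]
opening: 0.032
grasp_force: 0.0
```

>>> servo_tool --gripper '[0.1,0.1,0.1]' --xyz '[[0,0,0],[0,0,0],[0,0,0]]' --rotation '[[0,0,0],[0,0,0],[0,0,0]]' --newtons 45

```text
clock: 24.3
position: [0.5084, -0.1639, 0.0904]
eef_rot: [-180.0, 0.0, 74.3]
wrist_force: [-3.4, 0.5, 4.9]
opening: 0.0268
grasp_force: 45.0
```

>>> servo_tool --gripper '[0.1,0.1,0.1,0.1]' --xyz '[[0,0,-0.06],[0,0,-0.06],[0,0,0],[0,0,0]]' --rotation '[[0,0,0],[0,0,0],[0,0,0],[0,0,0]]'

```text
clock: 24.7
position: [0.5083, -0.1639, 0.0933]
eef_rot: [-179.9, -0.0, 74.3]
wrist_force: [-1.6, 0.7, -13.4]
opening: 0.0268
grasp_force: 45.0
```

>>> servo_tool --gripper '[0.1,0.1,0.1,0.1,0.1]' --xyz '[[0,0,-0.02],[0,0,0],[0,0,0],[0,0,0],[0,0,0]]' --rotation '[[0,0,0],[0,0,0.01],[0,0,0.02],[0,0,0.022],[0,0,0.022]]'

```text
clock: 25.2
position: [0.508, -0.1637, 0.0941]
eef_rot: [-179.9, 0.0, 47.4]
wrist_force: [-3.1, 0.8, -12.6]
opening: 0.0267
grasp_force: 45.0
```

>>> servo_tool --gripper '[0.1,0.1,0.1,0.1,0.1]' --xyz '[[0,0,0],[0,0,0],[0,0,0],[0,0,0],[0,0,0]]' --rotation '[[0,0,0.022],[0,0,0.022],[0,0,0.022],[0,0,0.022],[0,0,0.022]]'

```text
clock: 25.7
position: [0.5077, -0.1633, 0.094]
eef_rot: [-179.9, 0.1, 7.8]
wrist_force: [-2.6, 3.6, -11.5]
opening: 0.0269
grasp_force: 45.0
```

>>> servo_tool --gripper '[0.1,0.1,0.1,0.1,0.1]' --xyz '[[0,0,0],[0,0,0],[0,0,0],[0,0,0],[0,0,0]]' --rotation '[[0,0,0.022],[0,0,0.022],[0,0,0.02],[0,0,0.002],[0,0,0]]'

```text
clock: 26.2
position: [0.5077, -0.163, 0.0939]
eef_rot: [-179.9, 0.2, -15.7]
wrist_force: [-3.1, 5.2, -11.7]
opening: 0.027
grasp_force: 45.0
```

```bash
python3 -c "from h import *;rel()"
```

```text
26.2 [ 0.5077 -0.163   0.0939] [-1.7994e+02  1.7000e-01 -1.5700e+01] F [ -3.1   5.2 -11.7] op 0.027 45.0
tq [0.97 0.47 0.11]
along 4.765489169074904e-05 lat 0.0006316774650466079 F along/lat 4.132545084194599 4.349595501420497
```

>>> servo_tool --gripper '[0.1,0.1,0.1,0.1,0.1]' --xyz '[[0,0,0.1],[0,0,0.1],[0,0,0.1],[0,0,0.1],[0,0,0.05]]' --rotation '[[0,0,0],[0,0,0],[0,0,0],[0,0,0],[0,0,0]]'

```text
clock: 26.7
position: [0.5078, -0.163, 0.0805]
eef_rot: [-179.9, 0.2, -15.7]
wrist_force: [-2.8, 6.2, -7.8]
opening: 0.0268
grasp_force: 45.0
```

>>> servo_tool --gripper '[0.1,0.1]' --xyz '[[0,0,0],[0,0,0]]' --rotation '[[0,0,0],[0,0,0]]'

```text
clock: 26.9
position: [0.5077, -0.163, 0.0806]
eef_rot: [-179.9, 0.2, -15.7]
wrist_force: [-3.2, 5.3, -8.2]
opening: 0.0273
grasp_force: 45.0
```

The pin is well into the hole, about 1.6 mm from fully out. Letting go and rising.

>>> servo_tool --gripper '[0.1,0.3,0.6,0.7,0.7]' --xyz '[[0,0,0.03],[0,0,0],[0,0,0],[0,0,0],[0,0,-0.4]]' --rotation '[[0,0,0],[0,0,0],[0,0,0],[0,0,0],[0,0,0]]'

```text
clock: 27.4
position: [0.5086, -0.1641, 0.092]
eef_rot: [180.0, 0.0, -15.7]
wrist_force: [-0.8, 0.8, 0.4]
opening: 0.047
grasp_force: 0.0
```

>>> servo_tool --gripper '[0.7,0.7,0.7,0.7,0.7]' --xyz '[[0,0,-1],[0,0,-1],[0,0,-1],[0,0,-1],[0,0,0]]' --rotation '[[0,0,0],[0,0,0],[0,0,0],[0,0,0],[0,0,0]]'

```text
clock: 27.9
position: [0.5102, -0.1647, 0.2169]
eef_rot: [179.9, -0.5, -15.7]
wrist_force: [-0.6, -0.4, -0.2]
opening: 0.0668
grasp_force: 0.0
```

Run:
```python
from h import *
rel()
b=get_image("scene");cv2.imwrite("pics/scene7.png",b)
print("exp down",pix([.5083,-.1632,.091],"scene"),"up",pix([.5083,-.1632,.103],"scene"),"8mm",pix([.5083,-.1632,.099],"scene"))
for f in("scene0","scene3","scene7"):
    x=cv2.imread(f"pics/{f}.png")[170:200,312:342].mean(2);m=(x<75).astype(np.uint8);n,l,s,c=cv2.connectedComponentsWithStats(m)
    print(f,[(s[i].tolist(),(c[i]+[312,170]).round(1)) for i in range(1,n) if s[i,4]>20])
```

```text
27.9 [ 0.5102 -0.1647  0.2169] [179.92  -0.46 -15.67] F [-0.6 -0.4 -0.2] op 0.0668 0.0
tq [ 0.02 -0.   -0.04]
along -0.0009595414043096666 lat -0.002219111073433044 F along/lat -0.5311778484075506 0.5015097124598131
exp down [326.30116539 185.7349899 ] up [326.63105184 182.97951139] 8mm [326.52069372 183.90131173]
scene0 [([10, 12, 9, 9, 58], array([326.2, 185.6])), ([13, 20, 13, 10, 55], array([331.8, 195.4]))]
scene3 [([11, 9, 8, 9, 59], array([326.5, 183.1])), ([0, 20, 13, 10, 56], array([319.4, 195.9])), ([13, 20, 13, 10, 47], array([331.6, 195.6]))]
scene7 [([11, 12, 8, 8, 55], array([326.2, 185.5])), ([13, 20, 13, 10, 49], array([331.7, 195.5]))]
```

The knob is back at its starting height (scene row 185.5, against 185.6 at the start), so the pin is fully down in the hole.

```bash
python3 -c "
from bench import *
print(close_job())"
```

```text
the job is handed in; nothing more can be done
None
```

The nest arm is in the receiver at its middle reach with the pin dropped fully into the middle hole; the fork arm and other bench items were never touched, and I handed the job in at about 28 s.

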